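Switch off the bench charger and take out its cell

TASK

The battery charger on the bench is switched on, with its toggle bat leaning to the charger's front (the vented side, on the whole towards the robot). First flip the bat over to the back so that it snaps to off; then push the ejector lever on the charger's side right down so that the cell rises from its well, and stand the cell upright, button end up, in the black tray. Leave the lever down, the charger off and the other things on the bench where they are.

Things in the scene. Friction and masses are not known exactly. Their poses are not given: they have to be found in the camera images.
- charger: Grey charger case fixed to the bench, 100 (x) x 180 (y) x 70 (z) mm; origin at the centre of its underside, its -x face is the front (vent slots). On its flat top: the cell's well at x 0, y -45 mm (28.5 mm wide) and the toggle switch at x 0, y +50 mm. The ejector lever sticks out of its -y side. Its place and yaw vary, and it may stand left or right of the tray.
- toggle (a joint): Toggle bat, hinged about the charger's y axis, pivot 74 mm above the bench: 0 leans 0.4 rad to the charger's -x (front, on), 0.8 leans 0.4 rad to +x (back, off); it stands straight up at 0.4. An over-centre action keeps it at either end; at the tip about 2 N moves it off its stop, and once pushed past 0.4 it snaps over by itself.
- toggle_tip (a point): Top end of the steel toggle bat, 44 mm from its pivot (about 114 mm above the bench); the bat is about 9.5 mm thick near the tip, thinner below; the threaded bushing round its foot reaches 79 mm above the bench. It moves with the bat. Push on its upper 10 to 20 mm; once it has snapped over, pushing on by more than about 12 mm past the centre only presses it hard on its end stop.
- eject_lever (a joint): Ejector lever, hinged about the charger's x axis at x 0, y -98 mm, z 55 mm of the charger: 0 is up (cell down), 0.55 is fully down (end stop). About 4 N on the pad moves it (steady friction); it stays where it is left. It lifts the cell by 54 mm per rad, 30 mm in all.
- lever_pad (a point): Centre of the upper face of the lever's black pad (30 mm along x, 34 mm along y, 5 mm thick), 47 mm from the hinge. About 70 mm above the bench when up, 45 mm when fully down, when it stays about 45 mm out from the hinge. It moves with the lever.
- cell_center (a point): Centre of the grey battery cell, an upright cylinder of 26 mm diameter and 50 mm height in all (25 mm above and below this point; 65 g or so), steel button of 7 mm diameter and 2 mm height on top, z axis up. Seated, its button is about 1 mm above the charger's top, so it cannot be gripped; raised, some 31 mm stand proud.
- tray: Black open tray fixed to the bench, 130 (x) x 150 (y) x 24 mm, walls 4 mm, inner floor 4 mm above the bench; its rim stands 27 mm above the bench. Origin at the centre of its underside. May stand left or right of the charger.
- torch: Grey pocket torch lying behind the work, 40 x 111 x 34 mm, origin at the centre of its underside. Leave it.
- small_cell: Small AA cell lying on the bench at the front, 14 x 51 x 15 mm, origin at the centre of its underside. Not the cell to move; leave it.
- jar_box: Upright carton, 48 x 58 x 136 mm, behind the work, origin at the centre of its underside. Leave it.

How it is judged (in metres and radians):
On the way, in this order (a step that is already met when the one before it is completed fails the run):
1. the toggle has been flipped to off while the lever is still up and the cell still seated (value of joint toggle above 0.65 rad and z of cell_center in the frame of charger below 0.052 m and value of joint eject_lever below 0.15 rad), for 0.2 s.
2. the lever has been pushed down and the cell stands raised in its well, not held by the fingers, with the charger off (value of joint toggle above 0.65 rad and value of joint eject_lever above 0.45 rad and z of cell_center in the frame of charger between 0.068 and 0.09 m and horizontal distance between cell_center and charger below 0.056 m and contact force between the fingers and cell below 0.1 N), for 0.2 s.
At the end, for the whole second after the job is handed in: The toggle is at off (above 0.65 rad), the lever is still down (above 0.4 rad), and the cell stands upright (within 0.15 rad, button up) on the tray's floor inside its walls (centre 24 to 34 mm above the bench) (value of joint toggle above 0.65 rad and value of joint eject_lever above 0.4 rad and x of cell_center in the frame of tray between -0.053 and 0.053 m and y of cell_center in the frame of tray between -0.063 and 0.063 m and height (world z) of cell_center between 0.024 and 0.034 m and angle between cell_center's own z axis and vertical below 0.15 rad); the robot touches nothing.
It fails at once if a bystander (torch, small cell or carton) is pushed more than 30 mm from its place (distance of any of torch, small_cell, jar_box from where it was at the start of the episode above 0.03 m).
It fails at once if the toggle is switched on again once the lever is down (value of joint toggle below 0.4 rad and value of joint eject_lever above 0.4 rad).
It also fails if it takes over 58 s, if anything falls off the work surface, if the arm or the gripper's body presses on something with over 40 N, if the wrist force passes 120 N, or if a joint passes its speed limit or range.

ROBOT

A 7-joint arm with a two-finger parallel gripper is mounted at the origin on a cart in front of the work surface, level with it; the furniture and walls round the work are solid. World frame = base frame: x ahead of the robot, y to its left, z up, the work surface at z = 0. Lengths are in m, angles in degrees, forces in N, time in s.
With the tool pointing down it reaches from about 0.425 to 0.875 m from the base axis. Payload 4.7 kg.
Tool frame: the origin (TCP) lies at the very end of the fingers, on their centre line; the grasp point (between the pads) lies 19 mm behind it; z points along the fingers, y is the line along which they close (so a half turn about z gives the same grasp; the last joint's range is limited). The gripper opens to 87 mm and grips with 3 to 60 N. Pads are 19 mm wide; open, the fingers measure 117 mm over their backs; the gripper's body (75 mm by 190 mm) begins 51 mm behind the grasp point.
Start: joints at [65.094, 18.392, -4.016, 83.108, 1.295, 78.541, -3.26], TCP at [0.282, -0.586, 0.223] pointing down, gripper open.
Joint ranges: [-163.93, 163.93], [-17.29, 119.83], [-79.2, 71.16], [3.27, 140.29], [-89.18, 269.18], [5.43, 117.66], [-154.24, 154.24]. Speed limits (degrees/s): [147.25, 147.25, 180, 180, 180, 180, 180].

INTERFACE

Orientations are given as [roll, pitch, yaw] about the fixed x, y, z axes, in that order (R = Rz(yaw) Ry(pitch) Rx(roll)).
In Python, from cell import telemetry, cams, env gives the robot as it stands.
- The arm moves only by the tool arm_command, never from a script. Its argument "series" is text: rows parted by semicolons, each of 5 numbers parted by spaces: the shift along the tool's x, y, z in mm, then the turn about the tool's z in rad, then the closure in counts, from 0 (fully open) to 255 (shut). A call has 1 to 20 rows; each row shifts and turns the commanded pose from where the row before left it, along the tool's axes as they then stand; what a row does not reach is not made up. A row lasts 1/12 s, in which the tool goes at most 41.7 mm and 7.16 degrees, less where a joint would pass 70% of its speed; a pose out of reach is approached as far as the arm can. A call is refused whole if a number of a shift passes 41.7 or a number of a turn 0.125, either way. A call with a gripper value outside its range is refused whole. The fingers move at their own pace and stop on an object; "squeeze" is the grip in N (left out, the last holds). Time passes only in rows, so rows that do not move let the fingers close. It gives the time, the measured TCP pose, the force, the opening and the grip force at its end, in the units of the state.
- telemetry.get_obs(): the state, without advancing time (a new reading comes with each control period).
- cams.read_camera(name): name is "scene" or "top" or "wrist"; returns the picture (400x640x3 uint8, blue, green, red); there is no depth.
- cams.calibration(name): a dict with "K" (3x3 intrinsics, pixels), "origin" and "rotation" of the camera in the world; the wrist camera has in their place "hand_eye" (4x4, takes a point from camera to tool coordinates, whose origin is the TCP and whose axes are the flange's). Camera axes: x right, y down, z forward; pixel columns grow to the right and rows downward; lengths in m; the calibration is good to about 2 mm. A picture is of the moment at which its call begins: read the wrist's pose just before it. calibration takes no time and is no camera call.
- env.sign_off(): hands the job in; it is judged then, once.
The state is a dict: "time_s": time; "qpos": joint angles; "joint_velocities": joint speeds; "effort": joint torques, N m; "tool_pos": TCP position; "tool_rot": TCP orientation; "force": force on the tool from outside, world axes, zero at the start; "wrist_torque": the same for the moment, N m; "grip_width": finger opening in m; "grasp_force": force on a finger pad.
Only numpy, scipy, OpenCV 4.12 (cv2) and the standard library are available. Lean on these libraries where they do the work, as an engineer would, in place of code of your own. Each camera call takes 0.05 s, during which the arm holds its last target. There are 200 camera calls.

## Working session

There is one attempt and no reset: what is moved stays moved. The work goes in short steps, Python scripts to look and compute and a tool call to move; the robot and the scene stay as the last step left them, time stands still between calls to the robot, and variables do not carry over. Pictures are saved under pics/ and viewed, at most 10 in all, crops included, and the job is handed in when it is done.

Besides the shell and the picture viewer there is one more tool, called after "Emit:" in YAML: its name, and indented under it one key for each argument. arm_command: Moves the arm, as the interface text tells. Its arguments: {"type":"object","properties":{"series":{"type":"string"},"squeeze":{"type":"number"}},"required":["series"]}

```bash
ls; mkdir -p pics; python3 - <<'E'
from cell import telemetry, cams
import cv2
o=telemetry.get_obs(); print({k:o[k] for k in('time_s','tool_pos','tool_rot','grip_width','force')})
for n in('scene','top'):
    cv2.imwrite(f'pics/{n}0.png',cams.read_camera(n)); c=cams.calibration(n); print(n,c)
print(cams.calibration('wrist'))
E
```

```text
pics
{'time_s': 0.0, 'tool_pos': array([ 0.28169965, -0.58518731,  0.22143413]), 'tool_rot': array([-1.79889730e+02,  8.03237179e-03,  2.57104622e+01]), 'grip_width': 0.08691414237734757, 'force': array([ 0.58413633, -0.19019121, -0.14163391])}
scene {'K': array([[460.15649665,   0.        , 318.66901666],
       [  0.        , 460.15649665, 197.62081874],
       [  0.        ,   0.        ,   1.        ]]), 'origin': array([0.01393285, 0.52773039, 0.81388018]), 'rotation': array([-131.3445021 ,   -0.54326805, -136.84889025])}
top {'K': array([[374.58176044,   0.        , 319.76024614],
       [  0.        , 374.58176044, 199.34536174],
       [  0.        ,   0.        ,   1.        ]]), 'origin': array([ 0.42530566, -0.07576384,  0.97873135]), 'rotation': array([-172.39352934,    1.36318903,  -89.58526276])}
{'K': array([[311.07278101,   0.        , 323.82340143],
       [  0.        , 311.07278101, 196.75208346],
       [  0.        ,   0.        ,   1.        ]]), 'hand_eye': array([[-8.16615277e-04, -9.54061234e-01, -2.99610572e-01,
         8.41436107e-02],
       [ 9.99999412e-01, -9.92900592e-04,  4.36143379e-04,
        -1.76716727e-05],
       [-7.13591005e-04, -2.99610040e-01,  9.54061484e-01,
        -1.63414168e-01],
       [ 0.00000000e+00,  0.00000000e+00,  0.00000000e+00,
         1.00000000e+00]])}
```

View pics/top0.png

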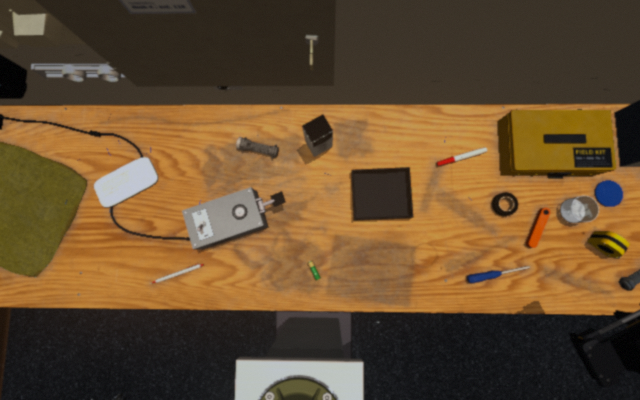

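View pics/scene0.png

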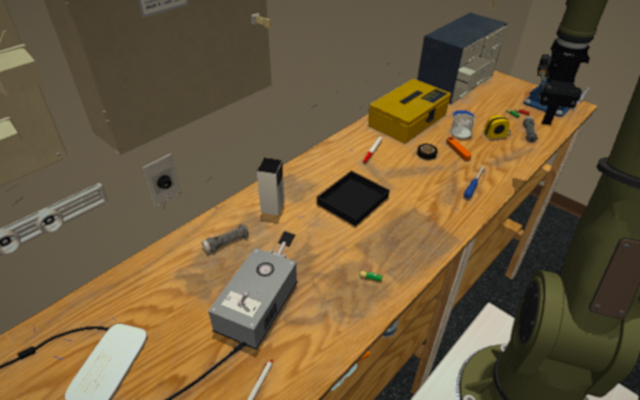

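The top view shows the charger at about (228,218), with the well at (240,212), pad at (278,199) and toggle at (203,222). The tray is at (382,194), the carton at (318,135), the torch at (258,148) and the AA cell at (314,270). I'll measure these next.

```bash
cat > h.py <<'E'
import numpy as np, cv2
from scipy.spatial.transform import Rotation as R
from cell import telemetry, cams
def cam(n,obs=None):
    c=cams.calibration(n); K=np.array(c['K'])
    if n!='wrist': return K,np.array(c['origin']),R.from_euler('xyz',c['rotation'],degrees=True).as_matrix()
    T=np.eye(4);T[:3,:3]=R.from_euler('xyz',obs['tool_rot'],degrees=True).as_matrix();T[:3,3]=obs['tool_pos']
    M=T@np.array(c['hand_eye']); return K,M[:3,3],M[:3,:3]
def ray(C,uv):
    K,o,r=C; return o,r@np.linalg.solve(K,[uv[0],uv[1],1.])
def onz(C,uv,z):
    o,d=ray(C,uv); return o+d*(z-o[2])/d[2]
def proj(C,p):
    K,o,r=C; q=K@(r.T@(np.array(p)-o)); return q[:2]/q[2]
def tri(C1,u1,C2,u2):
    o1,d1=ray(C1,u1);o2,d2=ray(C2,u2)
    s=np.linalg.lstsq(np.stack([d1,-d2],1),o2-o1,rcond=None)[0]
    a=o1+s[0]*d1;b=o2+s[1]*d2; return (a+b)/2,np.linalg.norm(a-b)
E
python3 - <<'E'
from h import *
im=cv2.imread('pics/top0.png');C=cam('top');S=cam('scene')
hsv=cv2.cvtColor(im,cv2.COLOR_BGR2HSV)
def big(mask,x0,y0,x1,y1):
    m=np.zeros_like(mask);m[y0:y1,x0:x1]=mask[y0:y1,x0:x1]
    c=max(cv2.findContours(m,cv2.RETR_EXTERNAL,cv2.CHAIN_APPROX_NONE)[0],key=cv2.contourArea)
    return cv2.minAreaRect(c)
dark=(hsv[...,2]<60).astype(np.uint8)*255
grey=((hsv[...,1]<60)&(hsv[...,2]>70)).astype(np.uint8)*255
for n,r,z in(('tray',big(dark,335,155,430,235),.027),('pad',big(dark,266,185,295,215),.07),('body',big(cv2.morphologyEx(grey,cv2.MORPH_OPEN,np.ones((7,7))),175,175,275,255),.07)):
    b=cv2.boxPoints(r);P=np.array([onz(C,p,z) for p in b])
    print(n,r,np.round(P,3).tolist(),'c',P.mean(0).round(4),'sides',np.linalg.norm(P-np.roll(P,1,0),axis=1).round(3))
print('well',onz(C,(240,212),.071),'tog',onz(C,(203,222),.114),'box',onz(C,(318,135),.136),'torch',onz(C,(258,148),.03),'aa',onz(C,(314,270),.01))
im2=cv2.imread('pics/scene0.png')
a=cv2.resize(im[170:260,170:300],None,fx=5,fy=5,interpolation=cv2.INTER_CUBIC);
b=cv2.resize(im2[225:355,200:310],None,fx=4,fy=4,interpolation=cv2.INTER_CUBIC)
cv2.imwrite('pics/a.png',a);cv2.imwrite('pics/b.png',b)
E
```

```text
tray ((381.4841613769531, 193.6674346923828), (49.610450744628906, 58.077049255371094), 87.27368927001953) [[0.628, -0.133, 0.027], [0.636, -0.283, 0.027], [0.508, -0.285, 0.027], [0.5, -0.139, 0.027]] c [ 0.5681 -0.21    0.027 ] sides [0.128 0.15  0.128 0.147]
pad ((277.3999938964844, 199.2000274658203), (10.75174331665039, 11.384199142456055), 71.56504821777344) [[0.555, 0.068, 0.07], [0.564, 0.042, 0.07], [0.538, 0.033, 0.07], [0.529, 0.059, 0.07]] c [0.5465 0.0508 0.07  ] sides [0.027 0.028 0.027 0.028]
body ((224.91946411132812, 216.85719299316406), (41.0483512878418, 81.02920532226562), 71.20011138916016) [[0.517, 0.291, 0.07], [0.583, 0.103, 0.07], [0.487, 0.068, 0.07], [0.423, 0.253, 0.07]] c [0.5028 0.1786 0.07  ] sides [0.102 0.199 0.102 0.196]
well [0.51436917 0.1417156  0.071     ] tog [0.48634752 0.21719288 0.114     ] box [ 0.68857508 -0.04971139  0.136     ] torch [0.68663    0.11020762 0.03      ] aa [ 0.37295441 -0.03841574  0.01      ]
```

View pics/a.png

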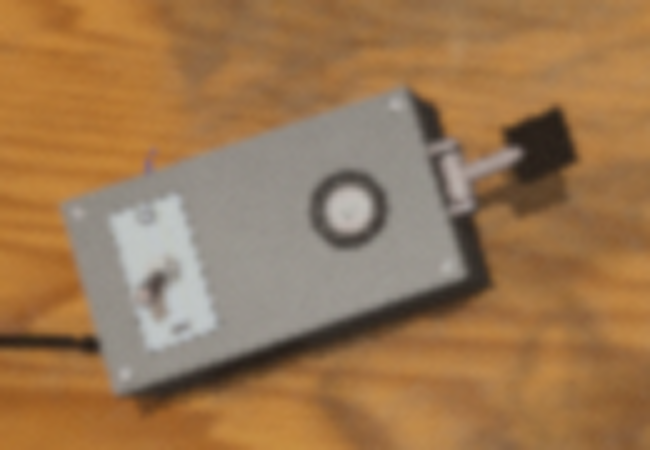

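View pics/b.png

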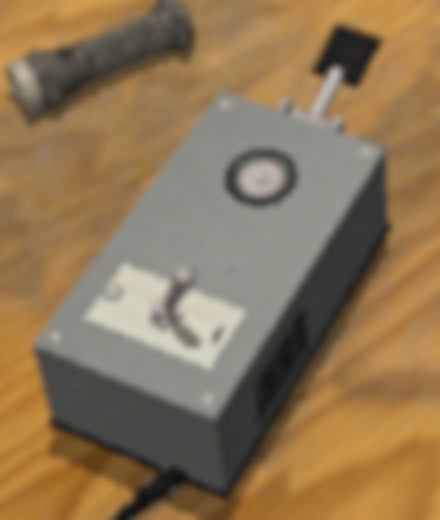

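The crops show the charger's top corners at crop-a pixels (65,207), (408,90), (465,272) and (118,392). The well is at (348,208), the pad at (541,145), and the toggle is on the white plate. The vented front faces the robot. I'll fit the frame and check the predicted toggle and pad pixels.

```bash
python3 - <<'E'
from h import *
C=cam('top');S=cam('scene')
px=lambda u,v:(170+u/5-.4,170+v/5-.4)
P=np.array([onz(C,px(*p),.07) for p in[(65,207),(408,90),(465,272),(118,392)]])
M=np.array([[.05,.09],[.05,-.09],[-.05,-.09],[-.05,.09]])
A=P[:,:2]-P[:,:2].mean(0);th=np.arctan2((M[:,0]*A[:,1]-M[:,1]*A[:,0]).sum(),(M*A).sum())
Rz=R.from_euler('z',th).as_matrix();o=P.mean(0)*[1,1,0]
print(P.round(3),'yaw',np.degrees(th),'o',o,'res',(A-M@Rz[:2,:2].T).round(4).tolist())
w=lambda *p:o+Rz@np.array(p)
a=.4
pts=dict(well=w(0,-.045,.071),pad=w(0,-.145,.07),foot=w(0,.05,.074),tipOn=w(-.044*np.sin(a),.05,.074+.044*np.cos(a)),tipOff=w(.044*np.sin(a),.05,.114),c=w(-.05,.09,.07),d=w(-.05,-.09,.07))
for k,p in pts.items():
    u=proj(C,p);s=proj(S,p);print(k,p.round(4),'a',((u-169.6)*5).round(),'b',((s-[199.6,224.6])*4).round())
print('well meas',onz(C,px(348,208),.071),'padmeas',onz(C,px(541,145),.07), 'well scene',onz(S,(200+262/4-.4,225+180/4-.4),.071))
E
```

```text
[[0.516 0.284 0.07 ]
 [0.575 0.116 0.07 ]
 [0.485 0.086 0.07 ]
 [0.426 0.253 0.07 ]] yaw 19.302076378772487 o [0.50073894 0.18470741 0.        ] res [[-0.0019, -0.0022], [-0.0026, 0.0], [0.0021, 0.0023], [0.0024, -0.0001]]
well [0.5156 0.1422 0.071 ] a [351. 209.] b [266. 170.]
pad [0.5487 0.0479 0.07  ] a [545. 144.] b [353.  44.]
foot [0.4842 0.2319 0.074 ] a [164. 272.] b [171. 304.]
tipOn [0.468  0.2262 0.1145] a [145. 301.] b [194. 264.]
tipOff [0.5004 0.2376 0.114 ] a [125. 232.] b [131. 240.]
c [0.4238 0.2531 0.07  ] a [117. 397.] b [221. 411.]
d [0.4833 0.0832 0.07  ] a [470. 276.] b [390. 141.]
well meas [0.51632601 0.14375438 0.071     ] padmeas [0.54796324 0.04981355 0.07      ] well scene [0.51198909 0.14845932 0.071     ]
```

Emit:
arm_command:
  series: "0 0 0 0.112 255;33 -22 0 0 255;33 -22 0 0 255;33 -22 0 0 255;33 -22 0 0 255;33 -22 0 0 255;33 -22 0 0 255;33 -22 0 0 255;33 -22 0 0 255;33 -22 0 0 255;0 0 0 0 255"
  squeeze: 15

```text
time_s: 1.02
tool_pos: [0.5028, -0.2903, 0.2224]
tool_rot: [-179.8, -0.3, 20.1]
force: [0.1, 1.8, -0.1]
grip_width: 0.0216
grasp_force: 0.0
```

Emit:
arm_command:
  series: "7 -39 0 0 255;7 -39 0 0 255;7 -39 0 0 255;7 -39 0 0 255;7 -39 0 0 255;7 -39 0 0 255;7 -39 0 0 255;7 -39 0 0 255;7 -39 0 0 255;7 -39 0 0 255;7 -39 0 0 255;7 -39 0 0 255;0 0 0 0 255;0 0 0 0 255"

```text
time_s: 2.18
tool_pos: [0.4206, 0.171, 0.2225]
tool_rot: [180.0, 0.0, 19.6]
force: [-0.6, -1.0, 0.0]
grip_width: 0.0002
grasp_force: 0.0
```

```bash
python3 - <<'E'
from h import *
import pickle
o=telemetry.get_obs();im=cams.read_camera('wrist');cv2.imwrite('pics/w1.png',im)
pickle.dump(o,open('w1.pkl','wb'));print(o['time_s'],o['tool_pos'],o['tool_rot'],o['force'])
C=cam('wrist',o)
for n,p in dict(well=[.5156,.1422,.071],pad=[.5487,.0479,.07],tipOn=[.468,.2262,.1145],foot=[.4842,.2319,.074]).items(): print(n,proj(C,p))
E
```

```text
2.1833 [0.42060485 0.17097131 0.22246146] [1.79983556e+02 1.02355127e-02 1.96247796e+01] [-0.55058195 -0.97131252  0.01424562]
well [384.55759179 103.67451067]
pad [486.95678486 104.10062271]
tipOn [281.42290148 124.85284839]
foot [286.19683861 103.2063609 ]
```

View pics/w1.png

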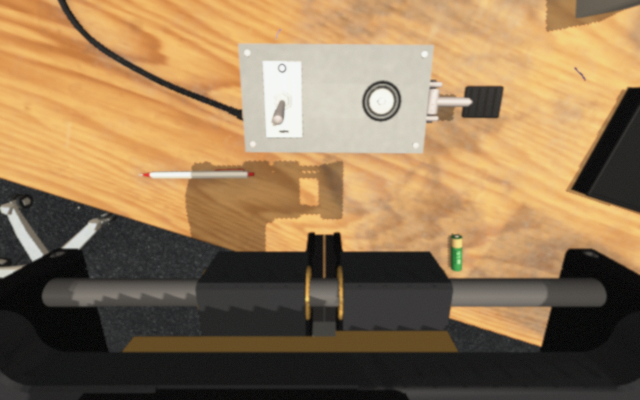

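The wrist view shows the well at (381,101), the tip at (277,121) and the pad at (483,102). These sit about 3–4 px from the predictions. The charger edges run along the image rows, so its yaw is about 19.5°.

```bash
python3 - <<'E'
from h import *
import pickle
o=pickle.load(open('w1.pkl','rb'));C=cam('wrist',o)
im=cv2.imread('pics/w1.png')
Rt=R.from_euler('xyz',o['tool_rot'],degrees=True).as_matrix()
g=cv2.cvtColor(im,cv2.COLOR_BGR2GRAY);h=cv2.cvtColor(im,cv2.COLOR_BGR2HSV)
m=np.zeros_like(g);m[80:125,460:510]=(g[80:125,460:510]<70)*255
c=max(cv2.findContours(m,0,1)[0],key=cv2.contourArea);pr=cv2.minAreaRect(c);print(pr)
cs=cv2.HoughCircles(g[70:135,345:420],cv2.HOUGH_GRADIENT,1,50,param1=100,param2=15,minRadius=12,maxRadius=24);print(cs)
wu=cs[0][0][:2]+[345,70]
for n,u,z in(('well',wu,.0705),('pad',pr[0],.07),('tip',(278,120),.113),('c1',(240,44),.07),('c2',(434,44),.07),('c3',(425,153),.07),('c4',(245,153),.07)):
    p=onz(C,u,z);print(n,u,p.round(4),'tool',((p-o['tool_pos'])@Rt*1000).round(1))
E
```

```text
((481.5541687011719, 101.48406982421875), (38.261322021484375, 30.337797164916992), 2.0454084873199463)
[[[35.5 30.5 13. ]]]
well [380.5 100.5] [0.517  0.147  0.0705] tool [ 82.8  55.  152. ]
pad (481.5541687011719, 101.48406982421875) [0.5491 0.054  0.07  ] tool [ 81.8 153.3 152.5]
tip (278, 120) [0.4707 0.2303 0.113 ] tool [ 67.1 -39.1 109.4]
c1 (240, 44) [0.5196 0.2882 0.07  ] tool [132.6 -77.2 152.4]
c2 (434, 44) [0.5796 0.1196 0.07  ] tool [132.5 101.7 152.5]
c3 (425, 153) [0.485  0.0844 0.07  ] tool [ 31.6 103.2 152.5]
c4 (245, 153) [0.4236 0.2572 0.07  ] tool [ 31.8 -80.3 152.4]
```

Emit:
arm_command:
  series: "13 -13 0 0 255;13 -13 0 0 255;14 -13 0 0 255;0 0 30 0 255;0 0 30 0 255;0 0 30 0 255;0 0 25 0 255;0 0 7 0 255;0 0 0 0 255;0 0 0 0 255"

```text
time_s: 3.07
tool_pos: [0.4471, 0.2181, 0.1011]
tool_rot: [180.0, -0.0, 19.2]
force: [0.5, 0.6, 0.6]
grip_width: 0.0009
grasp_force: 0.0
```

Emit:
arm_command:
  series: "4 0 0 0 255;4 0 0 0 255;4 0 0 0 255;4 0 0 0 255;4 0 0 0 255;4 0 0 0 255;4 0 0 0 255;4 0 0 0 255;4 0 0 0 255;0 0 0 0 255;0 0 0 0 255"

```text
time_s: 3.98
tool_pos: [0.4807, 0.2306, 0.1003]
tool_rot: [-180.0, 0.0, 19.3]
force: [-0.9, -0.0, -0.8]
grip_width: 0.0003
grasp_force: 0.0
```

Emit:
arm_command:
  series: "-18 0 0 0 255;0 0 -30 0 255;0 0 -30 0 255;0 0 -30 0 255;-13 33 -10 0 255;-13 33 0 0 255;-12 33 0 0 255;0 0 0 0 255;0 0 0 0 255"

```text
time_s: 4.73
tool_pos: [0.4604, 0.1163, 0.2006]
tool_rot: [179.9, -0.0, 19.0]
force: [0.5, 0.8, 0.3]
grip_width: 0.0006
grasp_force: 0.0
```

```bash
python3 - <<'E'
from h import *
import pickle
o=telemetry.get_obs();im=cams.read_camera('wrist');cv2.imwrite('pics/w2.png',im)
pickle.dump(o,open('w2.pkl','wb'));print(o['time_s'],o['tool_pos'],o['tool_rot'],o['force'])
C=cam('wrist',o);Rt=R.from_euler('xyz',o['tool_rot'],degrees=True).as_matrix()
for n,p in dict(well=[.517,.147,.0705],pad=[.5491,.054,.07]).items(): print(n,proj(C,p),((p-o['tool_pos'])@Rt*1000).round(1))
E
```

```text
4.7333 [0.46041825 0.11634254 0.20057443] [ 1.79924235e+02 -1.21028994e-02  1.90001012e+01] [0.50561368 0.80109174 0.25836684]
well [312.13362992 122.65968076] [ 63.5 -10.7 130.1]
pad [418.85961633 122.434348  ] [ 63.5  87.6 130.7]
```

View pics/w2.png

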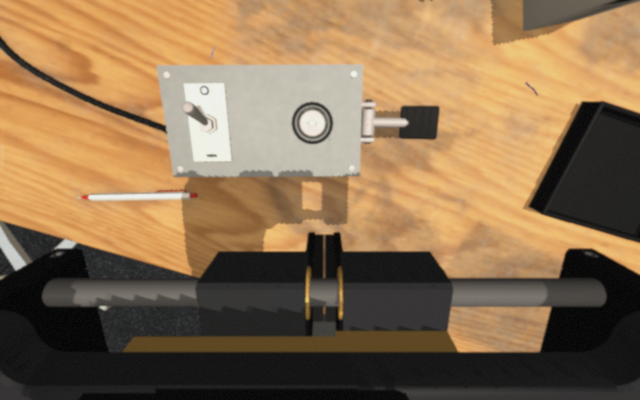

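The toggle now leans to the back (tip at (188,105)). The well at (312,122) and pad at (419,122) match the predictions. Next I'll press the lever.

Emit:
arm_command:
  series: "16 23 0 0 255;16 23 0 0 255;16 23 0 0 255;16 23 0 0 255;0 0 30 0 255;0 0 30 0 255;0 0 30 0 255;0 0 25 0 255;0 0 5 0 255;0 0 0 0 255"

```text
time_s: 5.62
tool_pos: [0.5495, 0.0548, 0.0788]
tool_rot: [-179.9, 0.2, 19.4]
force: [0.2, -0.4, 0.3]
grip_width: 0.0006
grasp_force: 0.0
```

Emit:
arm_command:
  series: "0 0 4 0 255;0 0 4 0 255;0 0 4 0 255;0 0 4 0 255;0 0 4 0 255;0 0 4 0 255;0 0 3 0 255;0 0 3 0 255;0 0 0 0 255;0 0 0 0 255"

```text
time_s: 6.45
tool_pos: [0.5514, 0.0531, 0.0506]
tool_rot: [180.0, -0.0, 19.3]
force: [2.2, -1.3, 3.4]
grip_width: 0.0004
grasp_force: 1.8
```

Emit:
arm_command:
  series: "0 0 2 0 255;0 0 2 0 255;0 0 1 0 255;0 0 0 0 255;0 0 0 0 255"

```text
time_s: 6.87
tool_pos: [0.5513, 0.0537, 0.0465]
tool_rot: [180.0, -0.0, 19.3]
force: [1.2, -1.4, 9.2]
grip_width: 0.0004
grasp_force: 4.6
```

Emit:
arm_command:
  series: "0 0 1 0 255;0 0 1 0 255;0 0 0 0 255;0 0 0 0 255"

```text
time_s: 7.2
tool_pos: [0.5515, 0.0537, 0.0461]
tool_rot: [179.9, -0.0, 19.3]
force: [-4.0, -1.7, 19.9]
grip_width: 0.0005
grasp_force: 10.0
```

The lever is at its stop, since the force jumped with no further travel. I'll back off, open the gripper and look.

Emit:
arm_command:
  series: "0 0 -10 0 255;0 0 -30 0 255;0 0 -35 0 255;0 0 -35 0 255;0 0 -35 0 0;-15 -24 0 0 0;-15 -24 0 0 0;-15 -24 0 0 0;-15 -24 0 0 0;0 0 0 0 0;0 0 0 0 0;0 0 0 0 0;0 0 0 0 0"

```text
time_s: 8.28
tool_pos: [0.4627, 0.1232, 0.188]
tool_rot: [-180.0, 0.1, 19.2]
force: [-0.3, 0.1, 0.9]
grip_width: 0.0525
grasp_force: 0.0
```

```bash
python3 - <<'E'
from h import *
import pickle
o=telemetry.get_obs();im=cams.read_camera('wrist');cv2.imwrite('pics/w3.png',im)
pickle.dump(o,open('w3.pkl','wb'));print(o['time_s'],o['tool_pos'],o['tool_rot'],o['grip_width'])
C=cam('wrist',o);Rt=R.from_euler('xyz',o['tool_rot'],degrees=True).as_matrix()
for n,p in dict(celltop=[.517,.147,.099],rim=[.517,.147,.0705],padup=[.5491,.054,.07],paddown=[.5485,.056,.045]).items(): print(n,proj(C,p),((p-o['tool_pos'])@Rt*1000).round(1))
E
```

```text
8.2833 [0.46272831 0.12316296 0.18799464] [-1.79961063e+02  7.02726901e-02  1.92254611e+01] 0.05251072360147704
celltop [318.10871357 131.83913619] [59.2 -4.6 88.9]
rim [318.67216036 128.56562823] [ 59.2  -4.6 117.4]
padup [429.58869884 128.78209165] [ 58.9  93.8 117.9]
paddown [419.02059156 126.29158426] [ 59.   91.8 142.9]
```

View pics/w3.png

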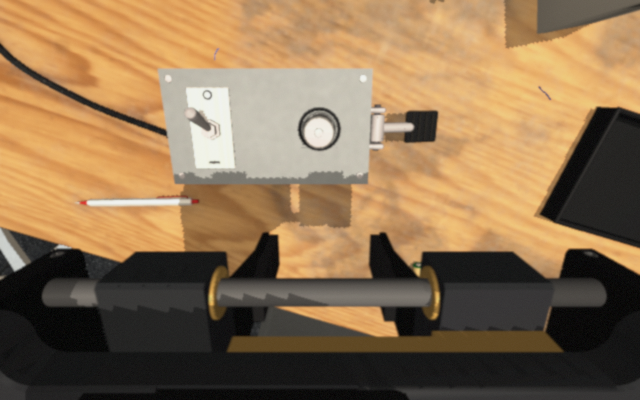

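The cell top sits at (318,132) and the pad at (421,126). Both match the raised-cell and lever-down predictions, and the toggle is still off. Next is the grasp.

Emit:
arm_command:
  series: "20 -1.5 0 0 0;20 -1.5 0 0 0;19 -1.5 0 0 0;0 0 0 0 0;0 0 30 0 0;0 0 30 0 0;0 0 30 0 0;0 0 18 0 0;0 0 5 0 0;0 0 0 0 0;0 0 0 0 0"

```text
time_s: 9.25
tool_pos: [0.5174, 0.1476, 0.0762]
tool_rot: [-180.0, -0.0, 19.3]
force: [1.3, -0.7, 0.4]
grip_width: 0.0872
grasp_force: 0.0
```

Emit:
arm_command:
  series: "0 0 0 0 180;0 0 0 0 180;0 0 0 0 180;0 0 0 0 200;0 0 0 0 220;0 0 0 0 220;0 0 0 0 220;0 0 0 0 220;0 0 0 0 220;0 0 0 0 220;0 0 0 0 220;0 0 0 0 220"
  squeeze: 15

```text
time_s: 10.25
tool_pos: [0.5168, 0.1476, 0.0755]
tool_rot: [180.0, 0.0, 19.3]
force: [-0.1, -0.0, 0.4]
grip_width: 0.0253
grasp_force: 15.0
```

Emit:
arm_command:
  series: "0 0 -15 0 220;0 0 -25 0 220;0 0 -30 0 220;0 0 -30 0 220;0 0 0 0 220;-3 15 0 0 220;-6 32 0 0 220;-6 32 0 0 220;-6 32 0 0 220;-6 32 0 0 220;-6 32 0 0 220;-6 32 0 0 220;-6 32 0 0 220;-6 32 0 0 220;-6 32 0 0 220;-6 32 0 0 220;-6 17 0 0 220;0 0 0 0 220;0 0 0 0 220;0 0 0 0 220"

```text
time_s: 11.92
tool_pos: [0.5681, -0.2058, 0.1751]
tool_rot: [-179.9, 0.0, 19.4]
force: [0.2, 0.8, -0.4]
grip_width: 0.0255
grasp_force: 15.0
```

```bash
python3 - <<'E'
from h import *
o=telemetry.get_obs();im=cams.read_camera('scene');print(o['time_s'],o['tool_pos'],o['grip_width'])
w=cams.read_camera('wrist')
cv2.imwrite('pics/s4.png',np.vstack([im[120:360,170:490],w[160:400,160:480]]))
E
```

```text
11.9167 [ 0.56805814 -0.20580272  0.17508319] 0.02552753877525791
```

View pics/s4.png

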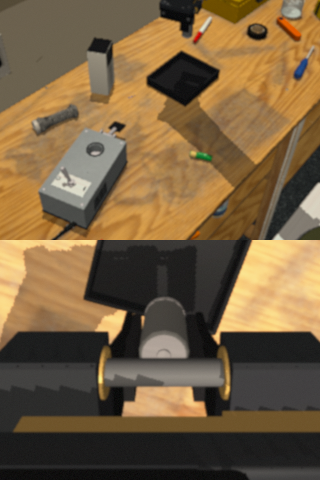

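The cell is held upright over the tray, and the well is empty. I'll lower it.

Emit:
arm_command:
  series: "0 0 30 0 220;0 0 35 0 220;0 0 35 0 220;0 0 25 0 220;0 0 12 0 220;0 0 3 0 220;0 0 0 0 220;0 0 0 0 220"

```text
time_s: 12.68
tool_pos: [0.5696, -0.2073, 0.0374]
tool_rot: [179.9, -0.1, 19.3]
force: [-0.1, -0.5, -0.5]
grip_width: 0.0253
grasp_force: 15.0
```

Emit:
arm_command:
  series: "0 0 2 0 220;0 0 1 0 220;0 0 1 0 220;0 0 1 0 220;0 0 0 0 220;0 0 0 0 220"

```text
time_s: 13.18
tool_pos: [0.568, -0.2074, 0.0306]
tool_rot: [180.0, 0.0, 19.3]
force: [-0.2, 0.4, -0.9]
grip_width: 0.0256
grasp_force: 15.0
```

Emit:
arm_command:
  series: "0 0 1 0 220;0 0 0 0 220;0 0 0 0 220"

```text
time_s: 13.43
tool_pos: [0.568, -0.2074, 0.0294]
tool_rot: [-180.0, 0.0, 19.3]
force: [0.6, -0.5, -0.2]
grip_width: 0.0257
grasp_force: 15.0
```

Emit:
arm_command:
  series: "0 0 1 0 220;0 0 0 0 220;0 0 0 0 220"

```text
time_s: 13.68
tool_pos: [0.5681, -0.2074, 0.0285]
tool_rot: [180.0, -0.0, 19.3]
force: [0.4, -0.0, -0.7]
grip_width: 0.0256
grasp_force: 15.0
```

Emit:
arm_command:
  series: "0 0 1 0 220;0 0 0 0 220;0 0 0 0 220"

```text
time_s: 13.93
tool_pos: [0.5683, -0.2074, 0.0284]
tool_rot: [180.0, -0.0, 19.3]
force: [-1.9, 1.8, 5.7]
grip_width: 0.0256
grasp_force: 15.0
```

Emit:
arm_command:
  series: "0 0 0.7 0 220;0 0 0 0 220;0 0 0 0 220"

```text
time_s: 14.18
tool_pos: [0.5685, -0.2075, 0.0283]
tool_rot: [179.9, -0.0, 19.3]
force: [-2.4, 0.3, 8.4]
grip_width: 0.0252
grasp_force: 15.0
```

The force shows the cell is on the tray floor, at the height I expected. I'll release it gently and rise.

Emit:
arm_command:
  series: "0 0 -1 0 220;0 0 0 0 170;0 0 0 0 140;0 0 0 0 100;0 0 0 0 90;0 0 0 0 90;0 0 0 0 90;0 0 -10 0 90;0 0 -25 0 90;0 0 -30 0 90;0 0 -35 0 90;0 0 -35 0 90;-30 0 0 0 90;-30 0 0 0 90;0 0 0 0 90;0 0 0 0 90"

```text
time_s: 15.52
tool_pos: [0.5102, -0.2286, 0.1638]
tool_rot: [179.9, 0.0, 19.1]
force: [0.6, 0.7, 0.4]
grip_width: 0.0559
grasp_force: 0.0
```

```bash
python3 - <<'E'
from h import *
o=telemetry.get_obs();w=cams.read_camera('wrist');s=cams.read_camera('scene');print(o['time_s'],o['tool_pos'],o['grip_width'],o['force'])
C=cam('wrist',o);print('celltop',proj(C,[.568,-.207,.052]),'base',proj(C,[.568,-.207,.004]))
cv2.imwrite('pics/w5.png',np.vstack([w[0:290],cv2.resize(s[140:340,160:480],(640,400))[:300]]))
E
```

```text
15.5167 [ 0.51024949 -0.22855998  0.16383128] 0.05591174803564006 [0.63608839 0.69772278 0.43120348]
celltop [321.91501502 126.29613066] base [322.07183771 122.3265956 ]
```

View pics/w5.png

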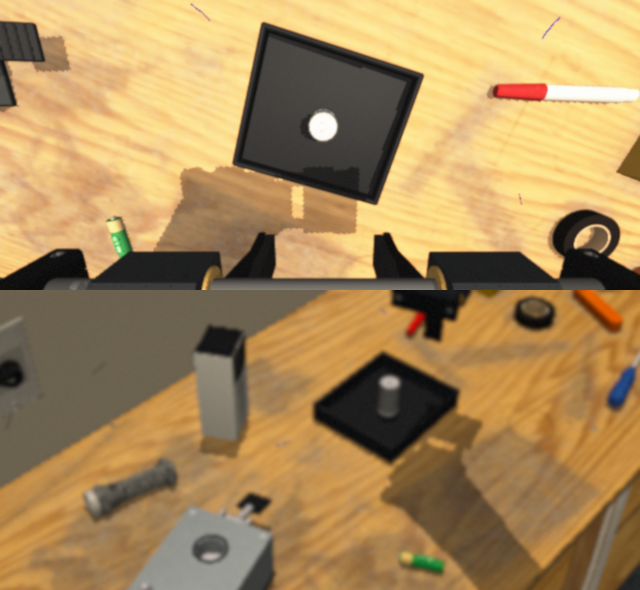

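The cell's top is at (322,126), as predicted, and it stands upright near the tray's centre. The lever is still down, the well is empty and the bystanders haven't moved, so I'll hand in.

```bash
python3 -c "
from cell import env
print(env.sign_off())"
```

```text
the job is handed in; nothing more can be done
None
```

I flipped the charger to off, pushed the lever right down and stood the cell upright near the centre of the tray; the job was handed in at about 15.6 s, but the hand-in call gave no verdict.

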